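# Shut the tin mixer and hold its lever at the third click

### The job

A tin of sealant is loaded in the bench mixer and its lid stands open. Lower the lid gently until it is fully shut; then, and only with the lid shut, press the sprung run lever beside it down past the first and second clicks into the third notch and hold it there against its spring, not down on the end stop beyond. Finish while still holding the lever down in the third notch (let go and it springs back up), with the lid shut and everything else on the shelf left where it was.

Things in the scene. Friction and masses are not known exactly. Their poses are not given: they have to be found in the camera images.
- mixer: bench tin mixer, fixed, grey. Origin: on the shelf under the centre of its chamber; x points from its front (operator's side, towards the robot) to its back, y to its left, z up. Chamber 150 x 150 mm, rim 120 mm high. Drive housing on its right: y -75 to -195, x -75 to 75, 85 mm high; on it two black discs (50 mm radius, tops 175 mm high) with the run lever between them, pointing forward
- lid (a joint): lid angle in rad: 0 fully shut, level on the rim; grows as it opens (1.0 to 1.4 at the start, limit 1.75). The hinge is stiff: the lid stays where it is left; moving it takes 2 to 3 N at the bar, less near shut. Shut means under 0.03 (bar within 6 mm of its lowest place). Faster than 1.5 rad/s below 0.15 rad is slamming. The lid is a 156 mm square frame, 10 mm thick, with a clear window
- lid_bar (a point): middle of the lid's grab bar: black, round, 12 mm diameter, 100 mm long, parallel to the hinge, on two stays (84 mm clear between them); 32 mm of air between bar and lid edge; 194 mm from the hinge axis. Open, it is the lid's top edge. Shut, it lies 115 mm ahead (mixer -x) of the chamber's centre, 126 mm above the shelf, 40 mm clear of the chamber's front face
- lid_hinge (a point): middle of the lid's hinge axis, which is parallel to the mixer's y axis; 79 mm behind the chamber's centre, 120 mm above the shelf
- lever (a joint): rad by which the run lever is pressed down from rest: 0 at rest (arm rising forward 0.40 rad above level). Clicks (notches) at 0.24, 0.48, 0.72, end stop 0.90. A spring always returns it to 0; the notches click but do not hold. Force down on the cross bar: 4 N at first, 7 N in notch 3 (5 N just before it, 9 N to go past). Notch 3 counts from 0.64 to 0.80
- lever_knob (a point): centre of the lever's black cross bar: round, 18 mm diameter, 60 mm long, parallel to the mixer's y axis, on the end of a flat steel arm 10 mm wide that meets its middle; 115 mm from the pivot, free above and below. Height of this centre over the shelf: 170 mm at rest; 143, 116, 89 mm in notches 1, 2, 3; 71 mm at the end stop
- lever_pivot (a point): middle of the lever's pivot axis (parallel to the mixer's y axis): in the mixer's frame x -40, y -145, height 125 mm. Three bright ribs across the front rims of the two discs mark where the arm lies in notches 1, 2 and 3, from the top down
- tin_spare: the other closed aluminium tin, same size, standing near the mixer; origin under its centre. Leave alone
- jar: glass mason jar with a clip-on lid, 86 mm diameter, 116 mm high; origin under its centre. Leave alone
- cup: white plastic stacking cup, 74 mm across, 85 mm high, open top; origin under its centre. Leave alone
- tape_roll: roll of paper tape lying flat, 100 mm diameter, 48 mm high; origin under its centre. Leave alone
- trowel: black plastic trowel lying flat, blade 190 x 90 mm, handle 50 mm high reaching 200 mm to its -x; origin under the blade. Leave alone
- caulk_frame: lever-action plastic caulk frame lying on its side, cradle 56 mm high along its x, 400 mm long with its rod, grip reaching 130 mm to its +y; origin under the cradle. Leave alone
- tin_loaded: closed aluminium tin, 84 mm diameter, 78 mm high, standing loaded on the turntable in the mixer's chamber; origin under its centre, 38 mm above the shelf. Leave alone

How it is judged (in metres and radians):
On the way, in this order (a step that is already met when the one before it is completed fails the run):
1. the lid is lowered fully shut while the lever is still at rest (value of joint lid below 0.03 rad and value of joint lever below 0.1 rad), for 0.2 s.
2. the run lever is pressed into the third notch with the lid shut (value of joint lid below 0.03 rad and value of joint lever between 0.64 and 0.8 rad and contact force between any of the fingers, the arm and lever above 2 N), for 0.4 s.
At the end, for the whole second after the job is handed in: the robot still holds the lever in the third notch (0.64 to 0.80 rad, at rest, the robot pressing on it with more than 2 N) and the lid is shut (under 0.03 rad), through the last second (all of step 2 and velocity of joint lever between -0.1 and 0.1 rad/s); the arm keeps its last pose, push and grip.
It fails at once if the lever is pressed while the lid is open (value of joint lever above 0.15 rad and value of joint lid above 0.06 rad).
It fails at once if the lid is slammed (over 1.5 rad/s close to shut) (value of joint lid below 0.15 rad and velocity of joint lid below -1.5 rad/s).
It fails at once if another thing on the shelf is shifted by more than 30 mm or knocked over (distance of any of tin_spare, jar, cup, tape_roll, trowel, caulk_frame, tin_loaded from where it was at the start of the episode above 0.03 m or angle between any of tin_spare, jar, cup, tape_roll, trowel, caulk_frame, tin_loaded's own z axis and vertical above 0.5 rad).
It also fails if it takes over 54 s, if anything falls off the work surface, if the arm or the gripper's body presses on something with over 40 N, if the wrist force passes 120 N, or if a joint passes its speed limit or range.

### The arm

A 6-joint arm with a two-finger parallel gripper is mounted at the origin on the work surface. World frame = base frame: x ahead of the robot, y to its left, z up, the work surface at z = 0. Lengths are in m, angles in degrees, forces in N, time in s.
With the tool pointing down it reaches from about 0.35 to 0.875 m from the base axis. Payload 4.2 kg.
Tool frame: the origin (TCP) lies at the very end of the fingers, on their centre line; the grasp point (between the pads) lies 19 mm behind it (r.grip_point_offset is the distance from the TCP to the grasp point, in m); z points along the fingers, y is the line along which they close (so a half turn about z gives the same grasp; the last joint's range is limited). The gripper opens to 87 mm and grips with 3 to 60 N. Pads are 19 mm wide; open, the fingers measure 117 mm over their backs; the gripper's body (75 mm by 190 mm) begins 51 mm behind the grasp point.
Start: joints at [-60.413, 22.042, 0.453, 0, -68.411, -14.817], TCP at [0.159, -0.604, 0.223] pointing down, gripper open.
Joint ranges: [-179.83, 179.83], [-69.29, 118.12], [-61.27, 80.66], [-181.25, 117.63], [-171.15, -9.14], [-177.46, 177.46]. Speed limits (degrees/s): [159.86, 159.86, 180, 180, 180, 180].

### API

Orientations are given as a 3x3 rotation matrix whose columns are the frame's x, y, z axes.
In Python, from station import r, cams gives the robot as it stands. The module is installed in compiled form; this text tells all that it offers.
- The arm moves only by the shell command python3 -m handwheel 'ROWS'. ROWS is JSON, a list that holds one entry, the list of rows, each a list of 7 numbers: the turn, a rotation vector about the tool's x, y, z in units of 6 degrees (1.0 is 6 degrees), then the shift along the tool's x, y, z in m, then the finger opening in m, from 0 to 0.087. In form: [[[ax, ay, az, x, y, z, jaw], ...]]. A call has 1 to 12 rows; each row shifts and turns the commanded pose from where the row before left it, along the tool's axes as they then stand; what a row does not reach is not made up. A row lasts 1/10 s, in which the tool goes at most 50 mm and 8.59 degrees, less where a joint would pass 70% of its speed; a pose out of reach is approached as far as the arm can. A call with a gripper value outside its range is refused whole. The fingers move at their own pace and stop on an object; the grip force is fixed at half the most. Time passes only in rows, so rows that do not move let the fingers close. It gives the time, the measured TCP pose, the force, the opening and the grip force at its end, in the units of the state.
- r.sense(): the state, without advancing time (a new reading comes with each control period).
- cams.capture(name): name is "scene" or "top" or "wrist"; returns the picture (400x640x3 uint8, red, green, blue); there is no depth.
- cams.get_calibration(name): a dict with "camera_matrix" (3x3 intrinsics, pixels), "k1" (the pictures are not rectified: a ray, as slopes to the right and down, at radius r is drawn at 1 + k1 r^2 times it, then the intrinsics apply), "rvec" (rotation vector, rad) and "tvec" (3), from world to camera coordinates, as OpenCV has them; the wrist camera has in their place "T_tool_cam" (4x4, takes a point from camera to tool coordinates, whose origin is the TCP and whose axes are the flange's). Camera axes: x right, y down, z forward; pixel columns grow to the right and rows downward; lengths in m; the calibration is good to about 2 mm. A picture is of the moment at which its call begins: read the wrist's pose just before it. get_calibration takes no time and is no camera call.
- r.finish_job(): hands the job in; it is judged then, once.
The state is a dict: "time_s": time; "joints": joint angles; "joint_velocities": joint speeds; "effort": joint torques, N m; "tcp_pos": TCP position; "ee_rot": TCP orientation; "wrist_force": force on the tool from outside, world axes, zero at the start; "moment": the same for the moment, N m; "gripper_width": opening from 0.0 (shut) to 1.0 (fully open); "gripper_force": force on a finger pad.
Only numpy, scipy, OpenCV 4.12 (cv2) and the standard library are available. Lean on these libraries where they do the work, as an engineer would, in place of code of your own. Each camera call takes 0.05 s, during which the arm holds its last target. There are 200 camera calls.

## Working session

There is one attempt and no reset: what is moved stays moved. The work goes in short steps, Python scripts to look and compute and a shell command to move; the robot and the scene stay as the last step left them, time stands still between calls to the robot, and variables do not carry over. Pictures are saved under pics/ and viewed, at most 10 in all, crops included, and the job is handed in when it is done.

```bash
mkdir -p pics; python3 - <<'E'
from station import r,cams
import cv2,numpy as np
for n in("scene","top"):
    cv2.imwrite(f"pics/{n}0.png",cams.capture(n)[:,:,::-1])
    c=cams.get_calibration(n);print(n,{k:np.round(v,4).tolist() for k,v in c.items()})
s=r.sense();print(s['time_s'],s['tcp_pos'],np.round(s['ee_rot'],3),r.grip_point_offset)
E
```

```text
scene {'camera_matrix': [[440.2906, 0.0, 315.1936], [0.0, 440.2906, 202.6378], [0.0, 0.0, 1.0]], 'k1': 0.0181, 'rvec': [2.2055, 1.2933, -0.4093], 'tvec': [-0.3054, -0.3312, 1.7537]}
top {'camera_matrix': [[475.2133, 0.0, 318.1301], [0.0, 475.2133, 201.7072], [0.0, 0.0, 1.0]], 'k1': -0.1251, 'rvec': [2.1858, -2.0265, 0.2234], 'tvec': [0.0056, 0.5745, 1.3238]}
0.1 [ 0.15922589 -0.60381772  0.22158153] [[-0.967 -0.255 -0.001]
 [-0.255  0.967  0.002]
 [ 0.     0.002 -1.   ]] 0.0187
```

View pics/scene0.png

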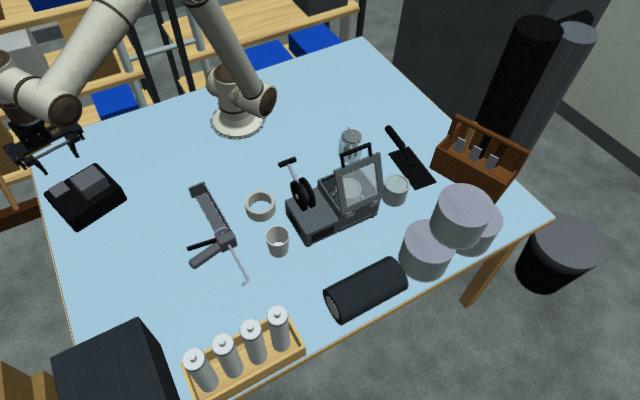

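View pics/top0.png

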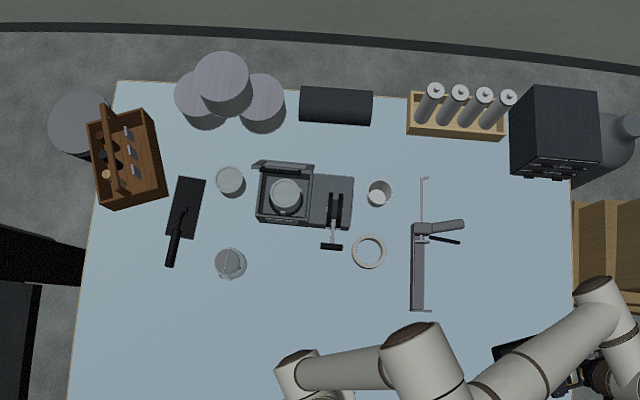

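The scene view shows the mixer at about (335,205) with its lid open. In the top view the chamber is at (285,195), the lever bar at (331,247) and the lid seen edge-on at (283,165). The jar is at (230,263), the tape roll at (368,251) and the cup at (380,193).

```bash
python3 - <<'E'
import cv2
a=cv2.imread("pics/top0.png")[145:265,235:395];b=cv2.imread("pics/scene0.png")[130:250,260:420]
cv2.imwrite("pics/z.png",cv2.resize(cv2.vconcat([a,b]),None,fx=5,fy=5,interpolation=cv2.INTER_CUBIC)[:, :])
cv2.imwrite("pics/za.png",cv2.resize(a,None,fx=5,fy=5,interpolation=cv2.INTER_CUBIC))
cv2.imwrite("pics/zb.png",cv2.resize(b,None,fx=5,fy=5,interpolation=cv2.INTER_CUBIC))
E
```

```text
(no output)
```

View pics/za.png

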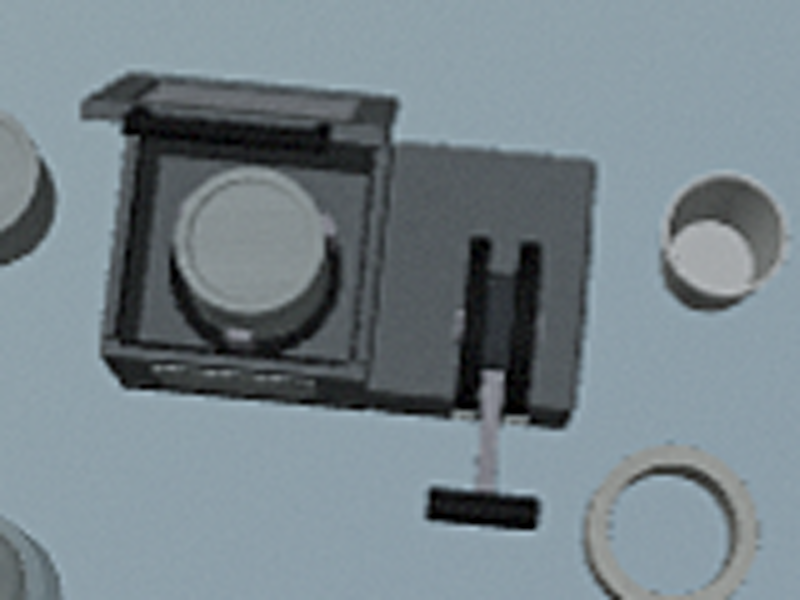

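View pics/zb.png

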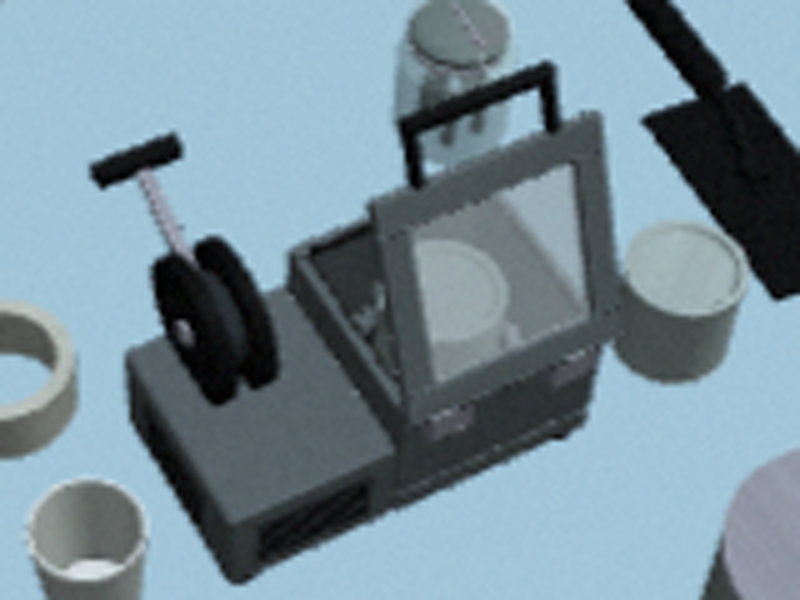

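The crops give these full-image positions:

| Point | Top view | Scene view |
|---|---|---|
| Lever bar | (331.6,246.4) | (287.4,162) |
| Lid bar | (280.6,171) | (355.4,149) |

The front rim corners in the top view are at crop (105,350) and (370,378).

```bash
cat > h.py <<'E'
from station import r,cams
import numpy as np,cv2
def ray(n,uv):
    c=cams.get_calibration(n);K=np.array(c['camera_matrix'])
    p=cv2.undistortPoints(np.array([[uv]],float),K,np.array([c['k1'],0,0,0.]))[0,0]
    if 'rvec' in c:
        R=cv2.Rodrigues(np.array(c['rvec'],float))[0];t=np.array(c['tvec'],float).ravel()
    else:
        s=r.sense();T=np.array(c['T_tool_cam']);W=np.eye(4);W[:3,:3]=s['ee_rot'];W[:3,3]=s['tcp_pos'];M=np.linalg.inv(W@T);R,t=M[:3,:3],M[:3,3]
    d=R.T@np.array([*p,1]);return -R.T@t,d/np.linalg.norm(d)
def onz(n,uv,z):
    o,d=ray(n,uv);return o+d*(z-o[2])/d[2]
def tri(a,b):
    A=np.zeros((3,3));v=np.zeros(3)
    for o,d in(ray(*a),ray(*b)):
        P=np.eye(3)-np.outer(d,d);A+=P;v+=P@o
    return np.linalg.solve(A,v)
def frame():
    import json;f=json.load(open('mixer.json'));return np.array(f[:2]),f[2]
E
python3 - <<'E'
from h import *
np.set_printoptions(precision=4,suppress=True)
ct=lambda x,y:(235+x/5-.4,145+y/5-.4); cs=lambda x,y:(260+x/5-.4,130+y/5-.4)
print('knob',tri(('top',ct(483,507)),('scene',cs(137,160))),onz('top',ct(483,505),.175))
print('bar',tri(('top',ct(228,130)),('scene',cs(477,95))))
P=[onz('top',ct(*p),.12) for p in((105,350),(370,378))];print('rim',P,(P[0]+P[1])/2)
H=[onz('top',ct(*p),.085) for p in((595,160),(578,410),(392,148))];print('hous',H)
K=[onz('top',ct(*p),.17) for p in((430,502),(538,513))];print('kn',K)
for a,b in((P[1],P[0]),(H[0],H[2]),(K[1],K[0]),(H[1],H[0])):
    d=b-a;print(np.degrees(np.arctan2(-d[0],d[1])))
for n,p,z in(('jar',(230,255),.116),('tape',(368,251),.04)):print(n,onz('top',p,z))
c=cams.get_calibration('wrist');print(c)
E
```

```text
knob [0.4318 0.0033 0.172 ] [0.433  0.0048 0.175 ]
bar [0.5893 0.1435 0.306 ]
rim [array([0.51  , 0.2187, 0.12  ]), array([0.5056, 0.0707, 0.12  ])] [0.5078 0.1447 0.12  ]
hous [array([ 0.6495, -0.0484,  0.085 ]), array([ 0.5022, -0.0474,  0.085 ]), array([0.6477, 0.0697, 0.085 ])]
kn [array([0.4331, 0.0326, 0.17  ]), array([ 0.4316, -0.0245,  0.17  ])]
-1.7195296242868647
0.9073387700867399
-1.5463562211888846
-90.3688226948384
jar [0.393  0.2783 0.116 ]
tape [ 0.442  -0.1063  0.04  ]
{'camera_matrix': array([[311.3711,   0.    , 317.8136],
       [  0.    , 311.3711, 205.5274],
       [  0.    ,   0.    ,   1.    ]]), 'k1': 0.008202590563546651, 'T_tool_cam': array([[-0.    , -0.9567, -0.291 ,  0.0809],
       [ 1.    ,  0.0001, -0.0004, -0.0015],
       [ 0.0004, -0.291 ,  0.9567, -0.1619],
       [ 0.    ,  0.    ,  0.    ,  1.    ]])}
```

```bash
python3 -m handwheel '[[[0,0,-1.24,0,0,-0.02,0.05],[0,0,-1.24,0,0,-0.02,0.05],[0,0,-1.24,0,0,-0.02,0.05],[0,0,-1.24,0,0,-0.02,0.05],[0,0,-1.24,0,0,-0.02,0.05],[0,0,-1.24,0,0,-0.02,0.05],[0,0,-1.24,0,0,-0.02,0.05],[0,0,-1.24,0,0,-0.02,0.05],[0,0,-1.24,0,0,-0.02,0.05],[0,0,-1.24,0,0,-0.02,0.05],[0,0,0,0,0,0,0.05]]]'
python3 -m handwheel '[[[0,0,0,-0.04,-0.022,0,0.05],[0,0,0,-0.04,-0.022,0,0.05],[0,0,0,-0.04,-0.022,0,0.05],[0,0,0,-0.04,-0.022,0,0.05],[0,0,0,-0.04,-0.022,0,0.05],[0,0,0,-0.04,-0.022,0,0.05],[0,0,0,-0.04,-0.022,0,0.05],[0,0,0,-0.04,-0.022,0,0.05],[0,0,0,-0.04,-0.022,0,0.05],[0,0,0,-0.04,-0.022,0,0.05],[0,0,0,-0.04,-0.022,0,0.05],[0,0,0,0,0,0,0.05]]]'
```

```text
time_s: 1.2
tcp_pos: [0.1595, -0.6051, 0.4252]
ee_rot: [[-0.014, -1.0, 0.002], [-1.0, 0.014, -0.005], [0.005, -0.002, -1.0]]
wrist_force: [-0.2, 1.5, 0.6]
gripper_width: 0.576
gripper_force: 0.0
time_s: 2.4
tcp_pos: [0.4092, -0.1639, 0.4205]
ee_rot: [[-0.01, -1.0, -0.002], [-1.0, 0.01, 0.002], [-0.002, 0.002, -1.0]]
wrist_force: [0.5, -0.1, 0.4]
gripper_width: 0.57
gripper_force: 0.0
```

```bash
python3 -m handwheel '[[[0,0,0,-0.038,-0.022,0,0.05],[0,0,0,-0.038,-0.022,0,0.05],[0,0,0,-0.038,-0.022,0,0.05],[0,0,0,-0.038,-0.022,0,0.05],[0,0,0,-0.038,-0.022,0,0.05],[0,0,0,-0.038,-0.022,0,0.05],[0,0,0,-0.038,-0.022,0,0.05],[0,0,0,-0.038,-0.022,0,0.05],[0,0,0,0,0,0,0.05],[0,0,0,0,0,0,0.05]]]'
python3 - <<'E'
from h import *
cv2.imwrite("pics/w1.png",cams.capture("wrist")[:,:,::-1])
E
```

```text
time_s: 3.4
tcp_pos: [0.5882, 0.1339, 0.4201]
ee_rot: [[-0.015, -1.0, -0.004], [-1.0, 0.015, -0.002], [0.002, 0.004, -1.0]]
wrist_force: [-0.6, 0.5, -0.2]
gripper_width: 0.573
gripper_force: 0.0
```

View pics/w1.png

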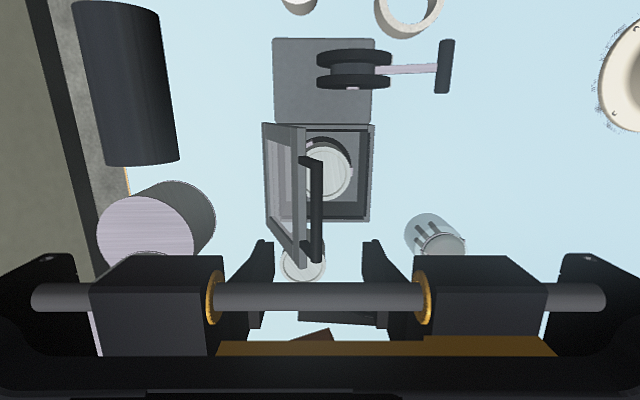

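The wrist view shows the lid bar running from (314,158) to (317,260), between the fingers, and the lever knob at about (444,66).

```bash
python3 - <<'E'
from h import *
np.set_printoptions(precision=4,suppress=True)
a,b=onz('wrist',(314.5,160),.306),onz('wrist',(317.5,258),.306);print(a,b,(a+b)/2)
print(onz('wrist',(444,66),.175))
o,d=ray('wrist',(316,209));o2,d2=ray('scene',(355,148.6));print(tri(('wrist',(316,209)),('scene',(355,148.6))))
E
```

```text
[0.5897 0.0929 0.306 ] [0.5886 0.1891 0.306 ] [0.5892 0.141  0.306 ]
[0.433 0.002 0.175]
[0.5898 0.1403 0.3072]
```

```bash
python3 -m handwheel '[[[0,0,0,-0.006,-0.001,0.02,0.05],[0,0,0,0,0,0.02,0.05],[0,0,0,0,0,0.02,0.05],[0,0,0,0,0,0.02,0.05],[0,0,0,0,0,0.02,0.05],[0,0,0,0,0,0.02,0.05],[0,0,0,0,0,0.01,0.05],[0,0,0,0,0,0,0.05]]]'
python3 -m handwheel '[[[0,0,0,0,0,0,0.03],[0,0,0,0,0,0,0.02],[0,0,0,0,0,0,0.01],[0,0,0,0,0,0,0],[0,0,0,0,0,0,0],[0,0,0,0,0,0,0],[0,0,0,0,0,0,0]]]'
```

```text
time_s: 4.25
tcp_pos: [0.5882, 0.1381, 0.2917]
ee_rot: [[-0.016, -1.0, -0.002], [-1.0, 0.016, -0.001], [0.001, 0.002, -1.0]]
wrist_force: [0.3, -0.4, 0.1]
gripper_width: 0.572
gripper_force: 0.0
time_s: 4.95
tcp_pos: [0.5893, 0.1396, 0.2927]
ee_rot: [[-0.014, -1.0, 0.0], [-1.0, 0.014, 0.0], [-0.0, -0.0, -1.0]]
wrist_force: [0.0, 0.1, 0.0]
gripper_width: 0.127
gripper_force: 30.0
```

```bash
python3 -m handwheel '[[[0,0,0,0,0.010,0.004,0],[0,0,0,0,0.0095,0.0046,0],[0,0,0,0,0.0085,0.0047,0],[0,0,0,0,0.0083,0.005,0],[0,0,0,0,0.008,0.0055,0],[0,0,0,0,0.0078,0.0057,0],[0,0,0,0,0,0,0]]]'
```

```text
time_s: 5.65
tcp_pos: [0.5353, 0.1408, 0.2617]
ee_rot: [[-0.014, -1.0, -0.003], [-1.0, 0.014, 0.001], [-0.001, 0.003, -1.0]]
wrist_force: [-0.6, 3.5, -1.6]
gripper_width: 0.126
gripper_force: 30.0
```

```bash
python3 -m handwheel '[[[0,0,0,0,0.0074,0.0063,0],[0,0,0,0,0.0072,0.0065,0],[0,0,0,0,0.0067,0.007,0],[0,0,0,0,0.0065,0.0072,0],[0,0,0,0,0.006,0.0076,0],[0,0,0,0,0.0057,0.0079,0],[0,0,0,0,0.0052,0.0082,0],[0,0,0,0,0.005,0.0083,0],[0,0,0,0,0.0044,0.0086,0],[0,0,0,0,0.004,0.0089,0],[0,0,0,0,0,0,0],[0,0,0,0,0,0,0]]]'
```

```text
time_s: 6.85
tcp_pos: [0.4788, 0.1419, 0.1852]
ee_rot: [[-0.014, -1.0, 0.0], [-1.0, 0.014, 0.001], [-0.001, -0.0, -1.0]]
wrist_force: [5.4, 5.7, -3.8]
gripper_width: 0.125
gripper_force: 30.0
```

```bash
python3 -m handwheel '[[[0,0,0,0,0.0027,0.0091,0],[0,0,0,0,0.0024,0.0091,0],[0,0,0,0,0.002,0.0092,0],[0,0,0,0,0.0015,0.0094,0],[0,0,0,0,0.001,0.009,0],[0,0,0,0,0.0006,0.008,0],[0,0,0,0,0.0003,0.006,0],[0,0,0,0,0,0.005,0],[0,0,0,0,0,0.004,0],[0,0,0,0,0,0,0],[0,0,0,0,0,0,0]]]'
```

```text
time_s: 7.95
tcp_pos: [0.4655, 0.1419, 0.1174]
ee_rot: [[-0.015, -1.0, -0.005], [-1.0, 0.015, 0.001], [-0.0, 0.005, -1.0]]
wrist_force: [-7.4, 9.9, 6.6]
gripper_width: 0.124
gripper_force: 30.0
```

```bash
python3 -m handwheel '[[[0,0,0,0,-0.001,0.002,0],[0,0,0,0,0,0.002,0],[0,0,0,0,0,0.002,0],[0,0,0,0,0,0,0],[0,0,0,0,0,0,0]]]'
```

```text
time_s: 8.45
tcp_pos: [0.4656, 0.1417, 0.1163]
ee_rot: [[-0.013, -1.0, -0.005], [-1.0, 0.013, -0.001], [0.001, 0.005, -1.0]]
wrist_force: [-22.6, 10.3, 39.3]
gripper_width: 0.126
gripper_force: 30.0
```

```bash
python3 -m handwheel '[[[0,0,0,0,0.001,-0.003,0],[0,0,0,0,0,-0.0025,0.03],[0,0,0,0,0,0,0.03],[0,0,0,0,0,0,0.03],[0,0,0,0,0,0,0.03]]]'
python3 -m handwheel '[[[0,0,0,0,0,-0.02,0.03],[0,0,0,0,0,-0.02,0.03],[0,0,0,0,0,-0.02,0.03],[0,0,0,0,0,-0.02,0.03],[0,0,0,0,0,-0.02,0.03],[0,0,0,0,0,-0.02,0.03],[0,0,0,0,0,-0.02,0.03],[0,0,0,0,0,0,0.03]]]'
python3 - <<'E'
from h import *
cv2.imwrite("pics/w2.png",cams.capture("wrist")[:,:,::-1])
E
```

```text
time_s: 8.95
tcp_pos: [0.4676, 0.1403, 0.1163]
ee_rot: [[-0.015, -1.0, -0.003], [-1.0, 0.015, -0.002], [0.002, 0.003, -1.0]]
wrist_force: [-0.3, -0.7, 0.5]
gripper_width: 0.327
gripper_force: 0.0
time_s: 9.75
tcp_pos: [0.4697, 0.1414, 0.2594]
ee_rot: [[-0.015, -1.0, 0.004], [-1.0, 0.015, 0.002], [-0.002, -0.004, -1.0]]
wrist_force: [-0.2, 0.5, -1.0]
gripper_width: 0.342
gripper_force: 0.0
```

View pics/w2.png

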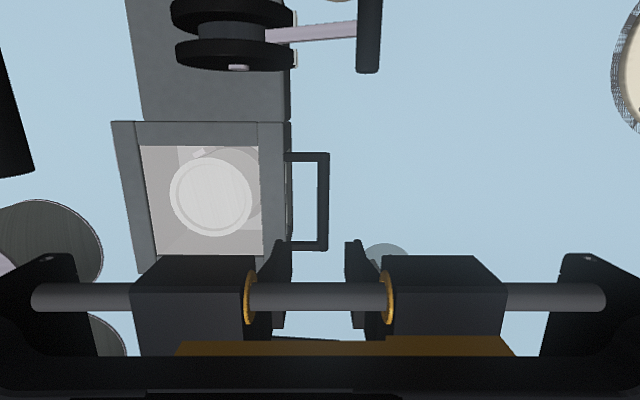

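The lid is shut: its frame lies level on the rim and the bar is at (325,201). The lever is still at rest, with its bar at about (369,35). Next I turn the gripper and go to the lever.

```bash
python3 -m handwheel '[[[0,0,1.25,0,0,0,0],[0,0,1.25,0,0,0,0],[0,0,1.25,0,0,0,0],[0,0,1.25,0,0,0,0],[0,0,1.25,0,0,0,0],[0,0,1.25,0,0,0,0],[0,0,1.25,0,0,0,0],[0,0,1.25,0,0,0,0],[0,0,1.25,0,0,0,0],[0,0,1.25,0,0,0,0],[0,0,1.25,0,0,0,0],[0,0,1.25,0,0,0,0]]]'
python3 -m handwheel '[[[0,0,0,0.006,-0.023,0,0],[0,0,0,0.006,-0.023,0,0],[0,0,0,0.006,-0.023,0,0],[0,0,0,0.006,-0.023,0,0],[0,0,0,0.006,-0.023,0,0],[0,0,0,0.006,-0.023,0,0],[0,0,0,0,0,0,0],[0,0,0,0,0,0,0]]]'
python3 - <<'E'
from h import *
cv2.imwrite("pics/w3.png",cams.capture("wrist")[:,:,::-1])
E
```

```text
time_s: 11.0
tcp_pos: [0.4676, 0.1407, 0.2552]
ee_rot: [[-1.0, 0.02, -0.004], [0.02, 1.0, -0.002], [0.004, -0.002, -1.0]]
wrist_force: [-0.9, -0.4, -0.1]
gripper_width: 0.003
gripper_force: 0.0
time_s: 11.8
tcp_pos: [0.4299, 0.0034, 0.2561]
ee_rot: [[-1.0, 0.016, -0.002], [0.016, 1.0, -0.0], [0.002, -0.001, -1.0]]
wrist_force: [0.2, -0.2, -0.7]
gripper_width: 0.007
gripper_force: 0.0
```

View pics/w3.png

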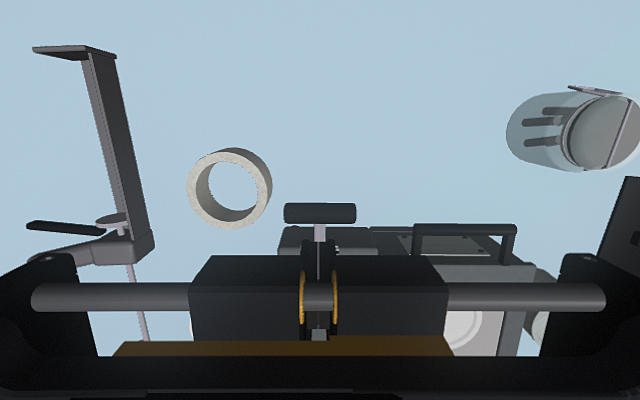

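The lever knob is straight ahead at (320,213), centred on the finger line. I press down on it.

```bash
python3 - <<'E'
from h import *
print(onz('wrist',(320,211),.176))
E
python3 -m handwheel '[[[0,0,0,0,0,0.02,0],[0,0,0,0,0,0.02,0],[0,0,0,0,0,0.02,0],[0,0,0,0,0,0.01,0],[0,0,0,0,0,0.01,0],[0,0,0,0,0,0.01,0],[0,0,0,0,0,0.01,0],[0,0,0,0,0,0,0],[0,0,0,0,0,0,0]]]'
```

```text
[0.4280488  0.00390173 0.176     ]
time_s: 12.75
tcp_pos: [0.4307, 0.0039, 0.1575]
ee_rot: [[-1.0, 0.014, 0.0], [0.014, 1.0, -0.0], [-0.0, -0.0, -1.0]]
wrist_force: [-1.3, -0.6, 2.2]
gripper_width: 0.002
gripper_force: 1.1
```

```bash
python3 -m handwheel '[[[0,0,0,0.003,0,0.01,0],[0,0,0,0,0,0.01,0],[0,0,0,0,0,0.01,0],[0,0,0,0,0,0.008,0],[0,0,0,0,0,0,0],[0,0,0,0,0,0,0]]]'
```

```text
time_s: 13.35
tcp_pos: [0.4275, 0.004, 0.1198]
ee_rot: [[-1.0, 0.014, -0.0], [0.014, 1.0, -0.0], [0.0, -0.0, -1.0]]
wrist_force: [-5.0, 1.8, 6.3]
gripper_width: 0.006
gripper_force: 3.0
```

```bash
python3 -m handwheel '[[[0,0,0,0,0,0.006,0],[0,0,0,0,0,0.006,0],[0,0,0,0,0,0.006,0],[0,0,0,0,0,0.003,0],[0,0,0,0,0,0,0],[0,0,0,0,0,0,0],[0,0,0,0,0,0,0],[0,0,0,0,0,0,0],[0,0,0,0,0,0,0]]]'
python3 - <<'E'
from h import *
im=[cv2.resize(cams.capture(n)[y:y+120,x:x+160,::-1],None,fx=2.4,fy=2.4) if 1 else 0 for n,x,y in(('scene',260,130),('top',235,145))]
cv2.imwrite("pics/f.png",cv2.hconcat(im))
E
```

```text
time_s: 14.25
tcp_pos: [0.4303, 0.0042, 0.0999]
ee_rot: [[-1.0, 0.013, 0.006], [0.013, 1.0, 0.001], [-0.006, 0.001, -1.0]]
wrist_force: [1.1, -3.5, 6.3]
gripper_width: 0.005
gripper_force: 2.6
```

View pics/f.png

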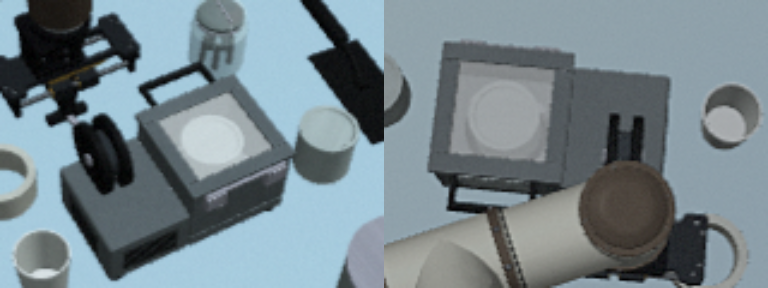

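The lid is shut and the fingers are pressing the lever. I average a few readings before handing in.

```bash
for i in 1 2 3; do python3 -m handwheel '[[[0,0,0,0,0,0,0],[0,0,0,0,0,0,0]]]' | grep -E 'tcp|wrist'; done
```

```text
tcp_pos: [0.4303, 0.0042, 0.0999]
wrist_force: [1.1, -2.4, 5.6]
tcp_pos: [0.4303, 0.0041, 0.0999]
wrist_force: [2.3, -2.1, 4.8]
tcp_pos: [0.4303, 0.0042, 0.1]
wrist_force: [1.4, -3.0, 5.0]
```

```bash
python3 -m handwheel '[[[0,0,0,0,0,0.002,0],[0,0,0,0,0,0,0],[0,0,0,0,0,0,0],[0,0,0,0,0,0,0]]]'; python3 -m handwheel '[[[0,0,0,0,0,0,0],[0,0,0,0,0,0,0],[0,0,0,0,0,0,0]]]'
```

```text
time_s: 15.35
tcp_pos: [0.4306, 0.0042, 0.0982]
ee_rot: [[-1.0, 0.013, 0.007], [0.013, 1.0, 0.0], [-0.007, 0.001, -1.0]]
wrist_force: [1.2, -3.3, 6.1]
gripper_width: 0.005
gripper_force: 3.2
time_s: 15.65
tcp_pos: [0.4306, 0.0042, 0.0982]
ee_rot: [[-1.0, 0.013, 0.007], [0.013, 1.0, 0.0], [-0.007, 0.001, -1.0]]
wrist_force: [1.0, -3.6, 6.0]
gripper_width: 0.005
gripper_force: 3.2
```

```bash
python3 -c "
from station import r
print(r.finish_job())"
```

```text
the job is handed in; nothing more can be done
None
```

I shut the lid gently, then pressed the run lever to about 0.71 rad (third notch), as worked out from the fingertip height, and handed the job in with the arm still holding it at about 6 N; no verdict came back.

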